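# Nest shelf-foot covers by kind and reject the odd one

### The job

Nest each loose grey foot cover on the sample of its own shape on the white packing board and push it down fully home, upright. One of the three covers matches neither sample on the board: stand it upright in the blue rejects tray. Leave everything else on the bench where it is.

Things in the scene. Friction and masses are not known exactly. Their poses are not given: they have to be found in the camera images.
- long_mid (a point): the long loose cover. Grey plastic, hollow, open below, 74 mm high, about 0.12 kg: skirt 40 mm high (walls 4 mm), above it a straight closed neck 34 mm high to hold it by. Neck 104 mm (along its x) x 40 mm (along its y), skirt 116 x 52 mm outside, 108 x 44 mm inside. This point is its centre, half-way up (37 mm above its underside); z up. a half turn looks and fits the same.
- short_mid (a point): the short, broad loose cover. Grey plastic, hollow, open below, 74 mm high, about 0.12 kg: skirt 40 mm high (walls 4 mm), above it a straight closed neck 34 mm high to hold it by. Neck 84 mm (along its x) x 52 mm (along its y), skirt 96 x 64 mm outside, 88 x 56 mm inside. This point is its centre, half-way up (37 mm above its underside); z up. a half turn looks and fits the same.
- round_mid (a point): the round loose cover. Grey plastic, hollow, open below, 74 mm high, about 0.12 kg: skirt 40 mm high (walls 4 mm), above it a straight closed neck 34 mm high to hold it by. Neck 64 mm across, skirt 76 mm outside, 68 mm inside. This point is its centre, half-way up (37 mm above its underside); z up. it fits at any yaw.
- cover_long: the same long cover, origin at the centre of its underside. All covers: a cover nests only on a sample of its own kind; its skirt slips over the sample's neck with 2 mm play a side; the top 6 mm of every neck are 2 mm smaller all round as a lead-in.
- cover_short: the same short cover, origin at the centre of its underside. All covers: from 17 mm short of home two spring leaves on the sample drag, and a push down of about 5 to 15 N is needed; the cover's own weight does not do it. Home is when the skirt meets the sample's shoulder.
- cover_round: the same round cover, origin at the centre of its underside. All covers: on a sample of another kind a cover stops on the neck's top, its underside 74 mm above the board's top, against 40 mm when it is nested fully home.
- board: white packing board fixed on the bench, 130 mm (its x) x 280 mm (its y) x 12 mm, origin at the centre of its underside. Two grey samples are screwed on upright, one at each place, their x along the board's x. They are two of the three kinds, in the covers' own size and shape; which two, and where, changes and is not told: look, or feel by trying. The third stands idle at the far left.
- place_left (a point): centre of the board's left (+y of the board) place, on the board's top face, under the sample; its axes are the board's. A nested cover's centre is 77 mm above it, a misfit's 111 mm
- place_right (a point): centre of the board's right (-y of the board) place, 140 mm from the left one, on the board's top face, under the sample. A nested cover's centre is 77 mm above it, a misfit's 111 mm
- tray: blue open tray for rejects, fixed on the bench, 170 mm (its x) x 150 mm (its y) outside, 32 mm high, walls and floor about 4 mm; origin at the centre of its underside
- tape: bystander: roll of clear tape lying flat, 90 mm across, 25 mm high; leave it alone
- carton: bystander: cardboard carton 70 x 100 x 50 mm; leave it alone
- can: bystander: can 60 mm across, 120 mm high; leave it alone
- mug: bystander: white mug 80 mm across, 90 mm high, handle at its +y; leave it alone
- mallet: bystander: hammer lying flat along its x; leave it alone
- bracket: bystander: white steel angle 200 x 30 x 34 mm lying along its x; leave it alone
- driver: bystander: screwdriver lying flat along its x; leave it alone
There are look-alikes about, which are no part of the job. What is shaped like the cover_round but purple or red is not meant.

How it is judged:
By the outcome, as a careful person would: the job done as asked, in the order asked, and still so for the second after the job is handed in, with the robot touching nothing.
It also fails if it takes over 72 s, if anything falls off the work surface, if the arm or the gripper's body presses on something with over 40 N, if the wrist force passes 120 N, or if a joint passes its speed limit or range.

### The arm

A 6-joint arm with a two-finger parallel gripper is mounted at the origin on the work surface. World frame = base frame: x ahead of the robot, y to its left, z up, the work surface at z = 0. Lengths are in m, angles in rad, forces in N, time in s.
With the tool pointing down it reaches from about 0.35 to 0.85 m from the base axis. Payload 8.1 kg.
Tool frame: the origin (TCP) lies at the very end of the fingers, on their centre line; the grasp point (between the pads) lies 19 mm behind it; x points along the fingers, z is the direction in which the jaws open and shut, and the axes are right-handed (so a half turn about x gives the same grasp; the last joint's range is limited). The gripper opens to 93 mm and grips with 3 to 60 N. Pads are 15 mm wide; open, the fingers measure 128 mm over their backs; the gripper's body (75 mm by 188 mm) begins 65 mm behind the grasp point.
Start: joints at [-0.085, 0.13, 1.488, -0, 1.523, -0.085], TCP at [0.6, 0, 0.193] pointing down, gripper open.
Joint ranges: [-2.96, 2.96], [-0.89, 2.26], [0.02, 2.5], [-1.34, 4.48], [0, 2.73], [-2.66, 2.66]. Speed limits (rad/s): [2.39, 2.39, 2.79, 3.14, 3.14, 3.14].

### API

Orientations are given as a rotation vector (axis times angle).
In Python, from workcell import robot, vision, workorder gives the robot as it stands.
- The arm moves only by the shell command python3 -m pendant 'ROWS' [FORCE]. ROWS is JSON, one flat list of numbers, 5 for each row, row after row: the finger opening in cm, from 0 to 9.3, then the shift along the tool's x, y, z in cm, then the turn about the tool's x in rad. In form: [fingers, dx, dy, dz, spin, fingers, dx, dy, dz, spin, ...]. A call has exactly 5 rows; each row is the pose to reach, as a shift and turn from the pose commanded when the call began, along the tool's axes at that moment; what a row does not reach only later rows make up. A row lasts 1/10 s, in which the tool goes at most 50 mm and 8.59 degrees, less where a joint would pass 70% of its speed; a pose out of reach is approached as far as the arm can. A call with a gripper value outside its range is refused whole. The fingers move at their own pace and stop on an object; FORCE is the grip in N (left out, the last holds). Time passes only in rows, so rows that repeat a pose let the fingers close, or fill a call up. It gives the time, the measured TCP pose, the force and the opening at its end, in the units of the state.
- robot.observe(): the state, without advancing time (a new reading comes with each control period).
- vision.snapshot(name): name is "scene" or "side" or "wrist"; returns (picture, depth): 480x640x3 uint8, red, green, blue; 480x640 float32, m along the optical axis (not along the pixel's ray), 0 where there is no reading.
- vision.camera_model(name): a dict with "camera_matrix" (3x3 intrinsics, pixels), "camera_from_world" (4x4, takes a point from world to camera coordinates). Camera axes: x right, y up, looking along -z (the intrinsics and any distortion apply to the point x, -y, -z); pixel columns grow to the right and rows downward; lengths in m; the calibration is good to about 2 mm. A picture is of the moment at which its call begins: read the wrist's pose just before it. camera_model takes no time and is no camera call; for the wrist camera it gives the pose at the moment of the call.
- workorder.hand_in(): hands the job in, once; it reports no verdict.
Trained networks look in the newest picture that a camera, given by its name, has taken for a name from the list of things; names that differ only in an ending like _2 or _b are one class to them, and where a whole thing is asked for, a point or a joint stands for the part that bears it (a point fixed in the world has none). Each returns a list of dicts, best first, with "conf" (0 to 1); they miss things now and then, are a little off and sometimes report something else, mostly with a low value. They report only what shows in the picture. A call takes as long as a camera call. They do not tell look-alikes from the thing itself.
- vision.cut_out(target, camera): "region" (480x640 bool, what is visible of it) and "at" ([column, row] in pixels, amid what is visible of it).
- vision.mark_of(target, camera): "at" ([column, row] in pixels: a listed point, or the origin of a listed thing).
The state is a dict: "clock": time; "q": joint angles; "dq": joint speeds; "joint_efforts": joint torques, N m; "eef_pos": TCP position; "tool_rot": TCP orientation; "wrist_force": force on the tool from outside, world axes, zero at the start; "torque": the same for the moment, N m; "width": finger opening in m.
Only numpy, scipy, OpenCV 4.12 (cv2) and the standard library are available. Lean on these libraries where they do the work, as an engineer would, in place of code of your own. Each camera call takes 0.05 s, during which the arm holds its last target. There are 200 camera calls.

## Working session

There is one attempt and no reset: what is moved stays moved. The work goes in short steps, Python scripts to look and compute and a shell command to move; the robot and the scene stay as the last step left them, time stands still between calls to the robot, and variables do not carry over. Pictures are saved under pics/ and viewed, about 8 in all and at most 12, crops included, and the job is handed in when it is done.

```bash
mkdir -p pics; ls
cat > h.py <<'E'
import numpy as np, cv2
from workcell import robot, vision, workorder
def cloud(name):
    m=vision.camera_model(name); img,d=vision.snapshot(name)
    K=np.array(m["camera_matrix"]);T=np.linalg.inv(np.array(m["camera_from_world"]))
    v,u=np.mgrid[0:480,0:640]
    p=np.stack([(u-K[0,2])/K[0,0]*d,-(v-K[1,2])/K[1,1]*d,-d,np.ones_like(d)],-1)@T.T
    P=p[...,:3]; P[d==0]=np.nan
    return img,P,m
def save(n,img): cv2.imwrite(f"pics/{n}.png",img[...,::-1])
E
python3 - <<'E'
from h import *
print(robot.observe())
for c in ("scene","side"):
    img,P,m=cloud(c); save(c+"0",img); np.save(c+"_P.npy",P); print(c,np.array(m["camera_matrix"]).tolist(),np.linalg.inv(m["camera_from_world"])[:3,3],[k for k in m])
    for t in ["long_mid","short_mid","round_mid","board","place_left","place_right","tray"]:
        for r in vision.mark_of(t,c)[:4]:
            u,v=np.round(r["at"]).astype(int); print(t,r["conf"],r["at"],P[min(v,479),min(u,639)].round(3))
E
```

```text
pics
{'clock': 0.0, 'q': array([-8.53964827e-02,  1.31166594e-01,  1.48924914e+00, -1.09688492e-05,
        1.52297319e+00, -8.54167057e-02]), 'dq': array([-0.00014796, -0.00024353, -0.00089138, -0.00135746, -0.00059929,
       -0.00110868]), 'joint_efforts': array([-1.61290725e-03, -5.59853125e+01, -4.91755986e+01,  7.67333270e-02,
        3.59135563e-02, -2.97389461e-04]), 'eef_pos': array([5.99405327e-01, 7.09305606e-05, 1.92300780e-01]), 'tool_rot': array([9.54913972e-05, 1.57258698e+00, 1.28104626e-04]), 'wrist_force': array([-0.36682285, -0.25225142,  0.0084952 ]), 'torque': array([ 0.0319553 ,  0.02294253, -0.02910444]), 'width': 0.09323019061548171}
scene [[437.05015912094325, 0.0, 319.23056918608194], [0.0, 437.05015912094325, 240.09485735538644], [0.0, 0.0, 1.0]] [ 0.96989915 -0.60577843  0.85819934] ['camera_matrix', 'camera_from_world']
long_mid 0.79 [296.5, 327.0] [ 0.645 -0.231  0.068]
short_mid 0.65 [202.6, 362.3] [ 0.541 -0.398  0.073]
round_mid 0.74 [105.4, 330.2] [ 0.314 -0.457  0.068]
round_mid 0.69 [206.0, 249.5] [ 0.338 -0.179  0.073]
round_mid 0.67 [243.3, 277.9
[... 385 characters left out ...]
[ 0.50039179 -0.95579684  0.96952713] ['camera_matrix', 'camera_from_world']
long_mid 0.9 [365.3, 300.4] [ 0.629 -0.232  0.054]
long_mid 0.57 [225.9, 356.7] [ 0.321 -0.326  0.001]
short_mid 0.96 [316.9, 369.0] [ 0.513 -0.41   0.073]
short_mid 0.32 [401.6, 376.7] [ 0.678 -0.426  0.054]
round_mid 0.97 [281.8, 289.8] [ 0.446 -0.21   0.076]
round_mid 0.79 [197.9, 402.7] [ 0.29  -0.469  0.074]
round_mid 0.69 [226.4, 285.2] [ 0.321 -0.188  0.076]
round_mid 0.69 [318.7, 372.2] [ 0.517 -0.414  0.068]
board 0.68 [327.0, 222.7] [ 0.559 -0.012  0.086]
place_left 0.81 [325.0, 202.5] [0.561 0.118 0.043]
place_right 0.66 [332.3, 237.0] [ 0.571 -0.018  0.043]
tray 0.91 [306.7, 153.3] [ 0.515 -0.033  0.314]
```

View pics/scene0.png

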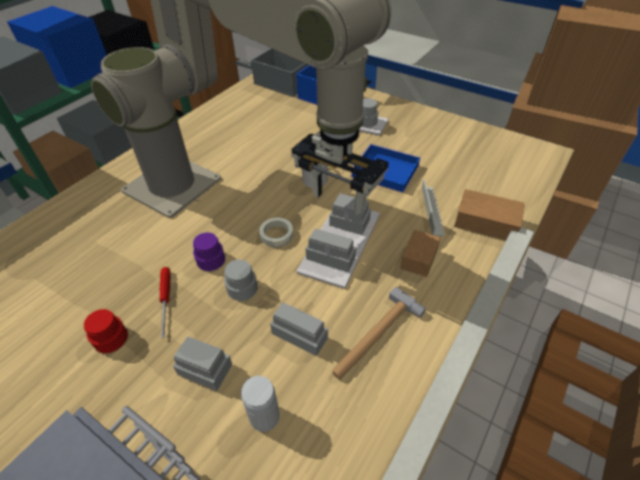

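View pics/side0.png

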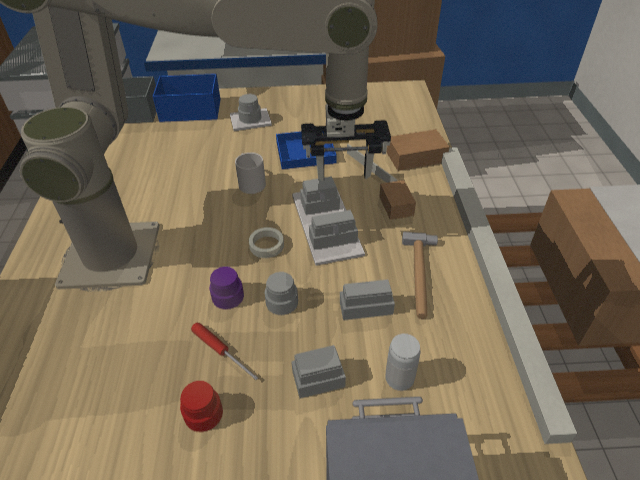

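The scene view shows that the board carries the short sample on the left (350,212) and the long one on the right (330,248). The idle sample is round (370,115), so the round cover is the reject. The candidates for the round cover are grey (240,280), purple (208,250) and red (105,330). Only the grey one fits. I'll measure by fitting the top faces and crop it to confirm.

```bash
cat > m.py <<'E'
from h import *
def fit(P,img,c,zlo,zhi,r=0.075):
    m=(P[...,2]>zlo)&(P[...,2]<zhi)&(np.hypot(P[...,0]-c[0],P[...,1]-c[1])<r)
    n,l,s,_=cv2.connectedComponentsWithStats(m.astype(np.uint8))
    k=1+np.argmax(s[1:,4]); p=P[l==k]
    (cx,cy),(w,h),a=cv2.minAreaRect((p[:,:2]*1000).astype(np.float32))
    if w<h: w,h,a=h,w,a+90
    return dict(c=(round(cx,1),round(cy,1)),wh=(round(w,1),round(h,1)),yaw=round((a+90)%180-90,1),z=round(float(np.median(p[:,2])),4),n=len(p),col=img[l==k].mean(0).round().tolist())
E
python3 - <<'E'
from m import *
for c in ("scene","side"):
    P=np.load(c+"_P.npy"); img=cv2.imread(f"pics/{c}0.png")[...,::-1]
    for n,xy,z in [("long",(.63,-.235),.074),("short",(.515,-.415),.074),("round",(.45,-.21),.074),("sampR",(.57,-.02),.086),("sampL",(.545,.12),.086),("can",(.67,-.42),.12)]:
        print(c,n,fit(P,img,xy,z-.006,z+.008))
    m=(P[...,2]>.006)&(P[...,2]<.018)&(abs(P[...,0]-.57)<.13)&(abs(P[...,1]-.05)<.2)&(img.min(-1)>120)
    print("board",m.sum(),cv2.minAreaRect((P[m][:,:2]*1000).astype(np.float32)))
    m=(img[...,2].astype(int)>img[...,0]+60)&(P[...,2]<.045)&(P[...,2]>-.01)&(P[...,0]>.35)&(P[...,0]<.75)&(P[...,1]<.6)
    print("tray",m.sum(),cv2.minAreaRect((P[m][:,:2]*1000).astype(np.float32)),P[m][:,2].max())
img=cv2.imread("pics/side0.png"); cv2.imwrite("pics/crop1.png",cv2.resize(img[90:420,170:450],None,fx=1.8,fy=1.8,interpolation=2))
E
```

```text
scene long {'c': (637.6, -214.2), 'wh': (103.7, 40.5), 'yaw': 5.0, 'z': 0.0732, 'n': 769, 'col': [140.0, 142.0, 137.0]}
scene short {'c': (518.5, -390.5), 'wh': (83.4, 51.8), 'yaw': 11.6, 'z': 0.0731, 'n': 950, 'col': [135.0, 136.0, 131.0]}
scene round {'c': (444.1, -183.6), 'wh': (60.6, 60.2), 'yaw': -47.8, 'z': 0.0731, 'n': 450, 'col': [136.0, 138.0, 133.0]}
scene sampR {'c': (577.5, 6.7), 'wh': (102.9, 42.1), 'yaw': 10.4, 'z': 0.0852, 'n': 520, 'col': [138.0, 139.0, 135.0]}
scene sampL {'c': (540.1, 140.9), 'wh': (59.3, 55.0), 'yaw': 10.8, 'z': 0.0853, 'n': 283, 'col': [121.0, 122.0, 117.0]}
scene can {'c': (684.1, -397.2), 'wh': (55.7, 53.2), 'yaw': -48.7, 'z': 0.1195, 'n': 748, 'col': [177.0, 180.0, 178.0]}
board 1290 ((562.9329833984375, 71.351318359375), (129.26075744628906, 273.3468322753906), 11.841569900512695)
tray 5222 ((553.021484375, 9.4013671875), (393.71759033203125, 1180.785888671875), 0.00527540547773242) 0.035812237838365624
side long {'c': (634.7, -214.0), 'wh': (103.5, 42.3), 'yaw': 4.5, 'z': 0.0728, 'n': 652, 'col': [126.0, 125.0, 120.0]}
side short {'c': (515.6, -390.8), 'wh': (83.9, 53.9), 'yaw': 12.7, 'z': 0.0728, 'n': 937, 'col': [120.0, 120.0, 115.0]}
side round {'c': (439.8, -184.0), 'wh': (60.4, 59.0), 'yaw': -52.0, 'z': 0.0728, 'n': 464, 'col': [125.0, 125.0, 120.0]}
side sampR {'c': (573.2, 5.9), 'wh': (103.6, 43.8), 'yaw': 10.8, 'z': 0.0849, 'n': 465, 'col': [122.0, 122.0, 117.0]}
side sampL {'c': (547.7, 141.5), 'wh': (82.1, 60.4), 'yaw': 10.4, 'z': 0.0849, 'n': 377, 'col': [102.0, 102.0, 98.0]}
side can {'c': (683.4, -397.7), 'wh': (54.6, 54.3), 'yaw': -43.8, 'z': 0.1189, 'n': 576, 'col': [160.0, 159.0, 156.0]}
board 1005 ((562.7606201171875, 61.86125183105469), (130.58291625976562, 258.52813720703125), 11.713878631591797)
tray 687 ((516.6700439453125, 411.4568786621094), (169.81443786621094, 161.1580352783203), 6.204860687255859) 0.038206991035437454
```

View pics/crop1.png

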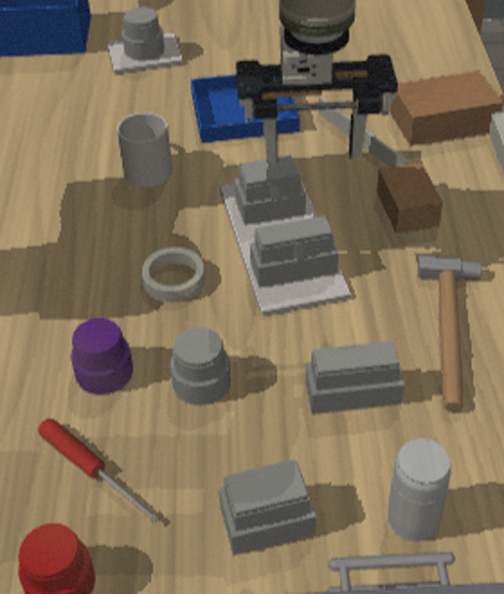

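Confirmed in the crop: the grey round cover is at (200,365), and the purple and red look-alikes are separate objects. I'll start with the long cover, moving above it and checking with the wrist camera.

```bash
cat > go.py <<'E'
# go.py x y z(mm) jaw_deg : shift and spin still needed, in pendant units
import sys
from h import *
from scipy.spatial.transform import Rotation as R
def need(t,jaw=None):
    s=robot.observe(); r=R.from_rotvec(s["tool_rot"]).as_matrix(); p=s["eef_pos"]
    d=r.T@(np.array(t)/1000-p)*100
    cur=np.degrees(np.arctan2(r[1,2],r[0,2])); sp=0 if jaw is None else np.radians(cur-jaw)
    print("t",round(s["clock"],2),"pos",(p*1000).round(1),"jaw",cur.round(2),"w",round(s["width"]*1000,1),"F",s["wrist_force"].round(1),"-> d",d.round(2),"spin",round(sp,3))
if __name__=="__main__":
    a=list(map(float,sys.argv[1:])); need(a[:3],a[3] if len(a)>3 else None)
E
python3 -m pendant '[9.3,0,-21.4,3.7,0.75, 9.3,0,-21.4,3.7,0.75, 9.3,0,-21.4,3.7,0.75, 9.3,0,-21.4,3.7,0.75, 9.3,0,-21.4,3.7,0.75]'
python3 -m pendant '[9.3,0,0,0,0.74, 9.3,0,0,0,0.74, 9.3,0,0,0,0.74, 9.3,0,0,0,0.74, 9.3,0,0,0,0.74]'
python3 -m pendant '[9.3,0,0,0,0,9.3,0,0,0,0,9.3,0,0,0,0,9.3,0,0,0,0,9.3,0,0,0,0]'
python3 go.py 636 -214 190 -85.3
python3 - <<'E'
from m import *
for c,z in (("wrist",.074),("scene",.086),("side",.086)):
    img,P,m=cloud(c); save(c+"1",img)
    if c=="wrist": print(c,fit(P,img,(.636,-.214),z-.006,z+.008)); print(np.linalg.inv(m["camera_from_world"])[:3].round(2))
    else:
        for n,xy in [("sampR",(.575,.005)),("sampL",(.545,.142))]: print(c,n,fit(P,img,xy,z-.006,z+.008))
E
```

```text
clock: 1.3
eef_pos: [0.6367, -0.219, 0.193]
tool_rot: [0.593, 1.488, -0.595]
wrist_force: [0.4, -0.2, -1.3]
width: 0.0932
clock: 1.8
eef_pos: [0.637, -0.2141, 0.1932]
tool_rot: [1.154, 1.244, -1.154]
wrist_force: [0.2, -0.0, 0.3]
width: 0.0929
clock: 2.3
eef_pos: [0.637, -0.214, 0.1933]
tool_rot: [1.149, 1.247, -1.149]
wrist_force: [0.0, -0.3, -0.1]
width: 0.0928
t 2.3 pos [ 637.  -214.   193.3] jaw -85.31 w 92.8 F [ 0.  -0.3 -0.1] -> d [ 0.33 -0.1  -0.01] spin -0.0
wrist {'c': (636.2, -213.2), 'wh': (103.8, 40.0), 'yaw': 4.4, 'z': 0.0746, 'n': 6948, 'col': [166.0, 170.0, 167.0]}
[[ 0.08  0.96  0.27  0.71]
 [-1.    0.08  0.02 -0.21]
 [-0.   -0.27  0.96  0.39]]
scene sampR {'c': (582.5, 6.8), 'wh': (94.6, 43.7), 'yaw': 13.7, 'z': 0.0852, 'n': 467, 'col': [122.0, 124.0, 120.0]}
scene sampL {'c': (551.5, 144.3), 'wh': (82.0, 52.5), 'yaw': 10.6, 'z': 0.0854, 'n': 429, 'col': [98.0, 99.0, 95.0]}
side sampR {'c': (573.8, 6.0), 'wh': (102.4, 45.5), 'yaw': 11.1, 'z': 0.0846, 'n': 465, 'col': [112.0, 112.0, 107.0]}
side sampL {'c': (548.0, 141.8), 'wh': (81.3, 61.5), 'yaw': 10.9, 'z': 0.0849, 'n': 382, 'col': [88.0, 88.0, 84.0]}
```

View pics/wrist1.png

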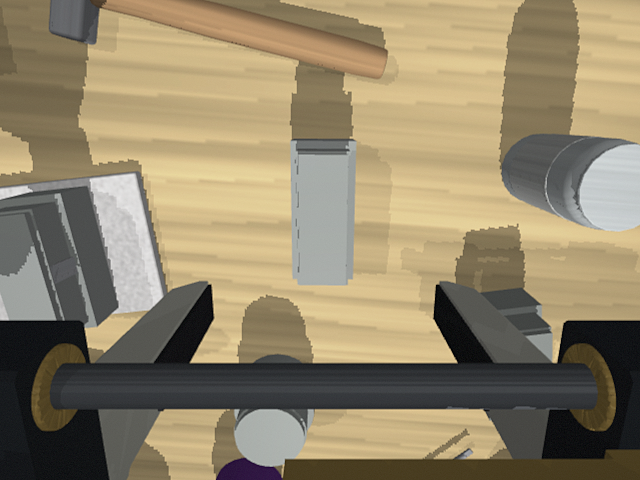

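The wrist view shows the long cover midway between the fingers (323,210), and its fit agrees with the side and scene cameras. I'll descend, grip and lift.

```bash
python3 -m pendant '[9.3,5,0,0,0, 9.3,10,0,0,0, 9.3,13,0,0,0, 9.3,14.7,0,0,0, 9.3,14.7,0,0,0]' 45
python3 -m pendant '[2,0,0,0,0,2,0,0,0,0,2,0,0,0,0,2,0,0,0,0,2,0,0,0,0]' 45
python3 -m pendant '[2,0,0,0,0,2,0,0,0,0,2,0,0,0,0,2,0,0,0,0,2,0,0,0,0]'
python3 go.py 480 5 250 -79.3
```

```text
clock: 2.95
eef_pos: [0.635, -0.2132, 0.0433]
tool_rot: [1.149, 1.251, -1.152]
wrist_force: [-1.2, 0.6, 1.0]
width: 0.093
clock: 3.45
eef_pos: [0.6375, -0.2142, 0.0473]
tool_rot: [1.15, 1.245, -1.149]
wrist_force: [0.6, 0.9, -0.7]
width: 0.0575
clock: 3.95
eef_pos: [0.6369, -0.2139, 0.0463]
tool_rot: [1.149, 1.247, -1.15]
wrist_force: [-0.7, 0.3, -0.1]
width: 0.0345
t 3.95 pos [ 636.9 -213.9   46.3] jaw -85.37 w 34.5 F [-0.7  0.3 -0.1] -> d [-20.37 -13.88 -23.09] spin -0.106
```

```bash
python3 -m pendant '[2,0,0,0,0,2,0,0,0,0,2,0,0,0,0,2,0,0,0,0,2,0,0,0,0]'
python3 - <<'E'
from h import *
img,P,m=cloud("wrist"); save("wrist2",img)
E
```

```text
clock: 4.45
eef_pos: [0.6369, -0.214, 0.0463]
tool_rot: [1.149, 1.246, -1.15]
wrist_force: [0.9, 0.7, -0.0]
width: 0.0344
```

View pics/wrist2.png

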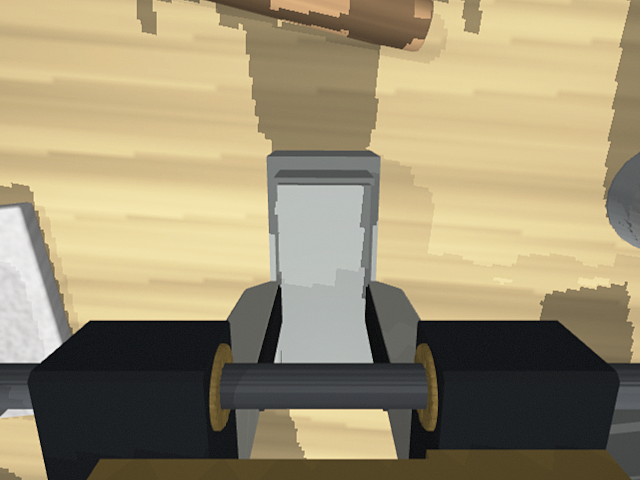

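The cover is held between the pads (320,270) and the width is stable. I'll lift and move to a look pose by the board.

```bash
python3 -m pendant '[2,-3,0,0,0, 2,-7,0,0,0, 2,-12,0,0,0, 2,-16,-2,-3,0, 2,-20.4,-5,-7,-0.1]'
python3 -m pendant '[2,0,-3,-4,0, 2,0,-6,-9,0, 2,0,-9,-13,0, 2,0,-10,-16,0, 2,0,-10,-16,0]'
python3 -m pendant '[2,0,0,0,0,2,0,0,0,0,2,0,0,0,0,2,0,0,0,0,2,0,0,0,0]'
python3 go.py 480 5 250 -79.3
python3 - <<'E'
from m import *
img,P,m=cloud("wrist"); save("wrist3",img)
for n,xy in [("sampR",(.575,.006)),("sampL",(.55,.143))]: print(n,fit(P,img,xy,.08,.094))
E
```

```text
clock: 5.0
eef_pos: [0.5917, -0.16, 0.2388]
tool_rot: [1.076, 1.287, -1.075]
wrist_force: [1.5, 0.5, -1.3]
width: 0.0346
clock: 5.5
eef_pos: [0.4624, -0.0171, 0.237]
tool_rot: [1.074, 1.291, -1.072]
wrist_force: [0.8, -0.9, -1.1]
width: 0.0345
clock: 6.0
eef_pos: [0.4646, -0.0208, 0.2365]
tool_rot: [1.075, 1.289, -1.076]
wrist_force: [-0.2, -0.6, -1.4]
width: 0.0344
t 6.0 pos [464.6 -20.8 236.5] jaw -79.7 w 34.4 F [-0.2 -0.6 -1.4] -> d [-1.35  1.97 -2.27] spin -0.007
sampR {'c': (571.1, 7.1), 'wh': (94.9, 39.9), 'yaw': 10.8, 'z': 0.0866, 'n': 6925, 'col': [150.0, 154.0, 152.0]}
sampL {'c': (549.1, 144.4), 'wh': (84.2, 51.9), 'yaw': 10.6, 'z': 0.0866, 'n': 8179, 'col': [131.0, 134.0, 132.0]}
```

View pics/wrist3.png

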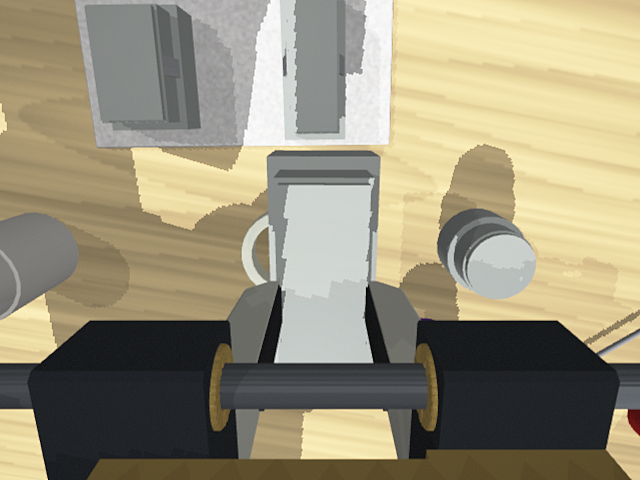

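The wrist view confirms the short sample at (145,65) and the long sample at (318,70) straight ahead. From the cut-off view I infer the right sample at about (575.5, 7) and the left at (549, 144.5), yaw 10.7°.

```bash
python3 go.py 576 7.2 150 -79.3
```

```text
t 6.05 pos [464.6 -20.7 236.5] jaw -79.69 w 34.3 F [-0.3 -0.  -1.2] -> d [ 8.64 11.47 -0.75] spin -0.007
```

```bash
python3 -m pendant '[2,0,4,-0.3,-0.007, 2,2,8,-0.6,-0.007, 2,5,11,-0.8,-0.007, 2,8,11.5,-0.8,-0.007, 2,8.6,11.5,-0.8,-0.007]'
python3 -m pendant '[2,0,0,0,0,2,0,0,0,0,2,0,0,0,0,2,0,0,0,0,2,0,0,0,0]'
python3 go.py 576 7.2 122 -79.3
```

```text
clock: 6.55
eef_pos: [0.5739, 0.0086, 0.1455]
tool_rot: [1.067, 1.299, -1.074]
wrist_force: [-0.8, -0.9, -1.7]
width: 0.034
clock: 7.05
eef_pos: [0.5767, 0.0081, 0.1521]
tool_rot: [1.071, 1.29, -1.069]
wrist_force: [0.6, -0.3, -1.8]
width: 0.0342
t 7.05 pos [576.7   8.1 152.1] jaw -79.25 w 34.2 F [ 0.6 -0.3 -1.8] -> d [ 3.01 -0.09  0.08] spin 0.001
```

```bash
python3 -m pendant '[2,0.8,-0.1,0.1,0, 2,1.5,-0.1,0.1,0, 2,2,-0.1,0.1,0, 2,2.4,-0.1,0.1,0, 2,2.8,-0.1,0.1,0]'
python3 -m pendant '[2,0,0,0,0,2,0,0,0,0,2,0,0,0,0,2,0.2,0,0,0,2,0.4,0,0,0]'
python3 go.py 576 7.2 98 -79.3
```

```text
clock: 7.55
eef_pos: [0.5751, 0.0071, 0.122]
tool_rot: [1.07, 1.293, -1.07]
wrist_force: [-0.7, 0.2, -0.8]
width: 0.0347
clock: 8.05
eef_pos: [0.5755, 0.0071, 0.1189]
tool_rot: [1.07, 1.292, -1.069]
wrist_force: [0.3, -0.6, -2.2]
width: 0.0346
t 8.05 pos [575.5   7.1 118.9] jaw -79.24 w 34.6 F [ 0.3 -0.6 -2.2] -> d [ 2.09  0.05 -0.  ] spin 0.001
```

It has entered cleanly, with the underside 13 mm below the sample's top and no side force. Now I'll push it home.

```bash
python3 -m pendant '[2,0.5,0,0,0, 2,0.9,0,0,0, 2,1.3,0,0,0, 2,1.6,0,0,0, 2,1.8,0,0,0]' 55
python3 -m pendant '[2,0.1,0,0,0,2,0.2,0,0,0,2,0.3,0,0,0,2,0.4,0,0,0,2,0.5,0,0,0]'
python3 go.py 576 7.2 98 -79.3
```

```text
clock: 8.55
eef_pos: [0.5763, 0.0071, 0.1016]
tool_rot: [1.071, 1.29, -1.068]
wrist_force: [-0.2, -0.0, 7.1]
width: 0.0341
clock: 9.05
eef_pos: [0.5763, 0.0074, 0.098]
tool_rot: [1.071, 1.291, -1.068]
wrist_force: [-7.7, 3.6, 22.7]
width: 0.0343
t 9.05 pos [576.3   7.4  98. ] jaw -79.23 w 34.3 F [-7.7  3.6 22.7] -> d [-0.   -0.03  0.01] spin 0.001
```

Home at TCP 98.0 mm with 23 N at the stop. I'll release, rise and go to the short cover.

```bash
python3 -m pendant '[9.3,-0.3,0,0,0,9.3,-0.3,0,0,0,9.3,-0.3,0,0,0,9.3,-0.3,0,0,0,9.3,-0.3,0,0,0]'
python3 -m pendant '[9.3,-1,0,0,0,9.3,-4,0,0,0,9.3,-7,0,0,0,9.3,-10,0,0,0,9.3,-10,0,0,0]'
python3 - <<'E'
from m import *
for c in ("scene","side"):
    img,P,m=cloud(c)
    print(c,fit(P,img,(.576,.007),.115,.135))
E
python3 go.py 516.5 -390.6 193 -78
```

```text
clock: 9.55
eef_pos: [0.575, 0.0071, 0.0982]
tool_rot: [1.069, 1.293, -1.07]
wrist_force: [0.6, -0.1, 0.3]
width: 0.0698
clock: 10.05
eef_pos: [0.5784, 0.0069, 0.2053]
tool_rot: [1.073, 1.284, -1.064]
wrist_force: [1.2, 0.1, 0.3]
width: 0.0931
scene {'c': (576.6, 6.2), 'wh': (105.5, 42.4), 'yaw': 11.2, 'z': 0.1252, 'n': 632, 'col': [127.0, 128.0, 124.0]}
side {'c': (573.5, 5.4), 'wh': (104.1, 46.1), 'yaw': 11.9, 'z': 0.1247, 'n': 569, 'col': [113.0, 113.0, 109.0]}
t 10.15 pos [576.2   7.  200.4] jaw -79.24 w 92.9 F [ 0.1 -0.7 -1.1] -> d [  0.73 -13.29  37.95] spin -0.022
```

The top reads 125 mm in both cameras. The nominal is 126 mm, and the same -1 mm bias showed on the samples, so it's home. Next is the short cover.

```bash
python3 -m pendant '[9.3,0,-1.6,4.7,0,9.3,0,-3.2,9.4,0,9.3,0,-4.8,14,0,9.3,0,-6.4,18.8,0,9.3,0,-8,23,0]'
python3 -m pendant '[9.3,0,-1.6,4.7,-0.022,9.3,0.4,-3.2,9,-0.022,9.3,0.7,-4.8,13,-0.022,9.3,0.7,-5.3,15,-0.022,9.3,0.7,-5.3,15,-0.022]'
python3 -m pendant '[9.3,0,0,0,0,9.3,0,0,0,0,9.3,0,0,0,0,9.3,0,0,0,0,9.3,0,0,0,0]'
python3 - <<'E'
from m import *
img,P,m=cloud("wrist"); print(fit(P,img,(.5165,-.39),.068,.082))
E
python3 go.py 516.5 -390.6 46 -78
```

```text
clock: 10.65
eef_pos: [0.5382, -0.2355, 0.1971]
tool_rot: [1.07, 1.295, -1.071]
wrist_force: [0.2, -0.8, -0.0]
width: 0.0932
clock: 11.15
eef_pos: [0.5135, -0.3934, 0.1893]
tool_rot: [1.056, 1.303, -1.057]
wrist_force: [-0.1, 0.2, 0.2]
width: 0.0929
clock: 11.65
eef_pos: [0.516, -0.3904, 0.192]
tool_rot: [1.052, 1.301, -1.052]
wrist_force: [0.3, -0.5, 0.4]
width: 0.0929
{'c': (516.8, -389.2), 'wh': (83.5, 52.0), 'yaw': 12.1, 'z': 0.0746, 'n': 7339, 'col': [162.0, 166.0, 163.0]}
t 11.7 pos [ 515.9 -390.5  192. ] jaw -77.93 w 93.2 F [-0.3 -0.3 -0.5] -> d [1.46e+01 5.00e-02 1.00e-02] spin 0.001
```

```bash
python3 -m pendant '[9.3,5,0.1,-0.1,0, 9.3,9,0.1,-0.1,0, 9.3,12.5,0.1,-0.1,0, 9.3,14.5,0.1,-0.1,0, 9.3,14.6,0.1,-0.1,0]' 45
python3 -m pendant '[3,0,0,0,0,3,0,0,0,0,3,0,0,0,0,3,0,0,0,0,3,0,0,0,0]'
python3 -m pendant '[3,0,0,0,0,3,0,0,0,0,3,0,0,0,0,3,0,0,0,0,3,0,0,0,0]'
python3 go.py 549.2 144.5 200 -79.3
```

```text
clock: 12.2
eef_pos: [0.514, -0.3875, 0.0414]
tool_rot: [1.054, 1.309, -1.054]
wrist_force: [0.4, -0.0, 0.2]
width: 0.0924
clock: 12.7
eef_pos: [0.5169, -0.3902, 0.0467]
tool_rot: [1.053, 1.3, -1.053]
wrist_force: [0.1, -0.3, 0.0]
width: 0.0578
clock: 13.2
eef_pos: [0.5165, -0.3899, 0.046]
tool_rot: [1.053, 1.301, -1.053]
wrist_force: [0.3, 1.3, 3.9]
width: 0.0469
t 13.2 pos [ 516.5 -389.9   46. ] jaw -77.98 w 46.9 F [0.3 1.3 3.9] -> d [-15.41  14.33 -51.58] spin 0.023
```

```bash
python3 -m pendant '[3,-3,0,0,0, 3,-7,0,0,0, 3,-11,0,0,0, 3,-14.5,1,-3,0.023, 3,-15.5,2,-7,0.023]'
python3 -m pendant '[3,0,1.3,-4.8,0,3,0,2.6,-9.6,0,3,0,3.9,-14.4,0,3,0,5.2,-19.2,0,3,0,6.5,-24,0]'
python3 -m pendant '[3,0,1.3,-4.8,0,3,0,2.6,-9.6,0,3,0,3.9,-14,0,3,0,5,-18,0,3,0,5.5,-20,0]'
python3 -m pendant '[3,0,0,0,0,3,0,0,0,0,3,0,0,0,0,3,0,0,0,0,3,0,0,0,0]'
python3 go.py 549.2 144.5 150 -79.3
```

```text
clock: 13.7
eef_pos: [0.5229, -0.3192, 0.2056]
tool_rot: [1.072, 1.283, -1.072]
wrist_force: [0.8, 0.8, 0.1]
width: 0.0467
clock: 14.2
eef_pos: [0.5402, -0.0674, 0.2002]
tool_rot: [1.071, 1.292, -1.071]
wrist_force: [1.5, 0.1, -1.3]
width: 0.0465
clock: 14.7
eef_pos: [0.557, 0.1409, 0.2]
tool_rot: [1.069, 1.294, -1.069]
wrist_force: [-0.1, -0.3, -0.8]
width: 0.0465
clock: 15.2
eef_pos: [0.5577, 0.1363, 0.2008]
tool_rot: [1.072, 1.291, -1.072]
wrist_force: [0.1, -0.2, -2.0]
width: 0.0469
t 15.2 pos [557.7 136.3 200.8] jaw -79.39 w 46.9 F [ 0.1 -0.2 -2. ] -> d [ 5.08 -0.69 -0.96] spin -0.002
```

```bash
python3 -m pendant '[3,1,-0.7,-1,0, 3,2.5,-0.7,-1,0, 3,4,-0.7,-1,0, 3,5,-0.7,-1,0, 3,5,-0.7,-1,0]'
python3 -m pendant '[3,0,0,0,0,3,0,0,0,0,3,0,0,0,0,3,0,0,0,0,3,0,0,0,0]'
python3 go.py 549.2 144.5 119 -79.3
```

```text
clock: 15.7
eef_pos: [0.5474, 0.1453, 0.1478]
tool_rot: [1.068, 1.294, -1.074]
wrist_force: [0.0, -0.6, -1.5]
width: 0.0466
clock: 16.2
eef_pos: [0.5491, 0.146, 0.1512]
tool_rot: [1.071, 1.291, -1.07]
wrist_force: [-0.3, 0.6, -1.4]
width: 0.0467
t 16.2 pos [549.1 146.  151.2] jaw -79.29 w 46.7 F [-0.3  0.6 -1.4] -> d [ 3.22 -0.02  0.15] spin 0.0
```

```bash
python3 -m pendant '[3,0.8,0,0.15,0, 3,1.5,0,0.15,0, 3,2,0,0.15,0, 3,2.4,0,0.15,0, 3,2.8,0,0.15,0]' 55
python3 -m pendant '[3,0,0,0,0,3,0,0,0,0,3,0,0,0,0,3,0.2,0,0,0,3,0.4,0,0,0]'
python3 go.py 549.2 144.5 98 -79.3
```

```text
clock: 16.7
eef_pos: [0.5489, 0.1444, 0.1221]
tool_rot: [1.07, 1.292, -1.071]
wrist_force: [-0.1, 0.2, -1.1]
width: 0.0461
clock: 17.2
eef_pos: [0.5493, 0.1445, 0.1189]
tool_rot: [1.071, 1.291, -1.07]
wrist_force: [-0.0, 0.5, -0.8]
width: 0.0459
t 17.2 pos [549.3 144.5 118.9] jaw -79.29 w 45.9 F [-0.   0.5 -0.8] -> d [ 2.09 -0.01 -0.  ] spin 0.0
```

```bash
python3 -m pendant '[3,0.5,0,0,0, 3,0.9,0,0,0, 3,1.3,0,0,0, 3,1.6,0,0,0, 3,1.8,0,0,0]'
python3 -m pendant '[3,0.1,0,0,0,3,0.2,0,0,0,3,0.3,0,0,0,3,0.4,0,0,0,3,0.5,0,0,0]'
python3 go.py 549.2 144.5 98 -79.3
```

```text
clock: 17.7
eef_pos: [0.5501, 0.1447, 0.1016]
tool_rot: [1.072, 1.29, -1.069]
wrist_force: [0.7, 0.5, 6.5]
width: 0.0461
clock: 18.2
eef_pos: [0.55, 0.1449, 0.0978]
tool_rot: [1.072, 1.291, -1.068]
wrist_force: [-7.3, 0.7, 19.7]
width: 0.046
t 18.2 pos [550.  144.9  97.8] jaw -79.29 w 46.0 F [-7.3  0.7 19.7] -> d [-0.02 -0.09  0.03] spin 0.0
```

```bash
python3 -m pendant '[9.3,-0.3,0,0,0,9.3,-0.3,0,0,0,9.3,-0.3,0,0,0,9.3,-0.3,0,0,0,9.3,-0.3,0,0,0]'
python3 -m pendant '[9.3,-1,0,0,0,9.3,-4,0,0,0,9.3,-7,0,0,0,9.3,-10,0,0,0,9.3,-10,0,0,0]'
python3 - <<'E'
from m import *
for c in ("scene","side"):
    img,P,m=cloud(c); save(c+"4",img); np.save(c+"_P4.npy",P)
    for xy in [(.576,.007),(.549,.1445)]: print(c,fit(P,img,xy,.115,.135))
E
python3 go.py 442 -183.8 193 -79.3
```

```text
clock: 18.7
eef_pos: [0.5489, 0.1444, 0.0983]
tool_rot: [1.07, 1.292, -1.071]
wrist_force: [1.4, -0.1, -0.7]
width: 0.082
clock: 19.2
eef_pos: [0.5521, 0.1449, 0.2053]
tool_rot: [1.075, 1.286, -1.064]
wrist_force: [0.2, -0.3, 0.8]
width: 0.0932
scene {'c': (577.2, 6.4), 'wh': (104.3, 42.4), 'yaw': 10.8, 'z': 0.125, 'n': 634, 'col': [124.0, 125.0, 121.0]}
scene {'c': (550.9, 144.0), 'wh': (86.0, 55.6), 'yaw': 11.0, 'z': 0.1252, 'n': 517, 'col': [88.0, 89.0, 84.0]}
side {'c': (574.2, 5.6), 'wh': (105.3, 43.5), 'yaw': 9.2, 'z': 0.1246, 'n': 564, 'col': [110.0, 110.0, 106.0]}
side {'c': (549.2, 142.0), 'wh': (84.7, 56.5), 'yaw': 10.9, 'z': 0.1246, 'n': 474, 'col': [80.0, 80.0, 76.0]}
t 19.3 pos [549.9 144.6 200.4] jaw -79.3 w 92.9 F [-0.4 -0.2 -0.1] -> d [  0.69 -16.71  30.26] spin 0.0
```

Both are nested. Next is the round cover.

```bash
python3 -m pendant '[9.3,0,-2.3,4.3,0,9.3,0,-4.6,8.6,0,9.3,0,-7,12.8,0,9.3,0,-9.3,17,0,9.3,0,-11.6,21,0]'
python3 -m pendant '[9.3,0,-2.3,4,0,9.3,0.4,-4,7,0,9.3,0.7,-5,9.2,0,9.3,0.7,-5.1,9.3,0,9.3,0.7,-5.1,9.3,0]'
python3 -m pendant '[9.3,0,0,0,0,9.3,0,0,0,0,9.3,0,0,0,0,9.3,0,0,0,0,9.3,0,0,0,0]'
python3 - <<'E'
from m import *
img,P,m=cloud("wrist"); save("wrist5",img); print(fit(P,img,(.442,-.184),.068,.082))
P=np.load("side_P4.npy");img=cv2.imread("pics/side4.png")[...,::-1].astype(int)
m=(img[...,2]>img[...,0]+50)&(P[...,2]>-.01)&(P[...,2]<.045)&(abs(P[...,0]-.517)<.13)&(abs(P[...,1]-.41)<.13)
_,l,s,_=cv2.connectedComponentsWithStats(m.astype(np.uint8));p=P[l==1+np.argmax(s[1:,4])]
print("tray",len(p),cv2.minAreaRect((p[:,:2]*1000).astype(np.float32)),np.percentile(p[:,2],[1,50,99]))
E
python3 go.py 442 -183.8 46 -79.3
```

```text
clock: 19.8
eef_pos: [0.4724, -0.0848, 0.1973]
tool_rot: [1.07, 1.294, -1.071]
wrist_force: [0.5, 0.3, -0.2]
width: 0.0928
clock: 20.3
eef_pos: [0.4405, -0.1841, 0.1906]
tool_rot: [1.072, 1.293, -1.072]
wrist_force: [0.9, -0.4, -0.5]
width: 0.0933
clock: 20.8
eef_pos: [0.4415, -0.1839, 0.1918]
tool_rot: [1.07, 1.292, -1.07]
wrist_force: [0.6, -0.1, 0.2]
width: 0.0928
{'c': (442.0, -182.9), 'wh': (63.5, 62.8), 'yaw': 79.8, 'z': 0.0746, 'n': 5379, 'col': [175.0, 180.0, 176.0]}
tray 1598 ((516.50439453125, 412.3165283203125), (170.38072204589844, 162.97686767578125), 6.596783638000488) [-0.00120146  0.00600166  0.03353145]
t 20.85 pos [ 441.4 -184.1  191.8] jaw -79.27 w 92.8 F [ 0.6 -0.4 -0.7] -> d [14.58  0.06 -0.02] spin 0.001
```

View pics/wrist5.png

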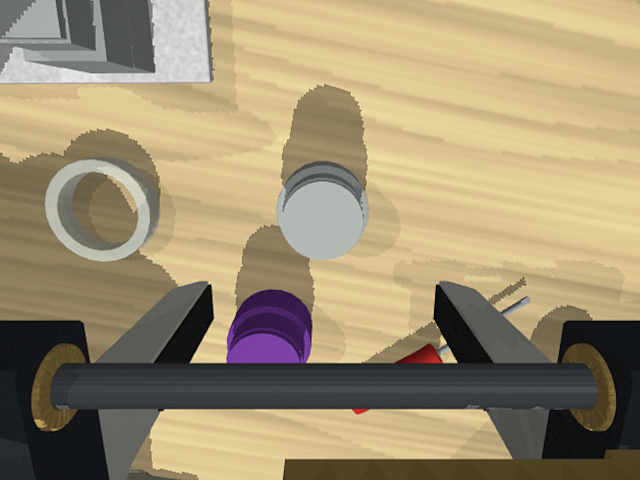

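View pics/side4.png

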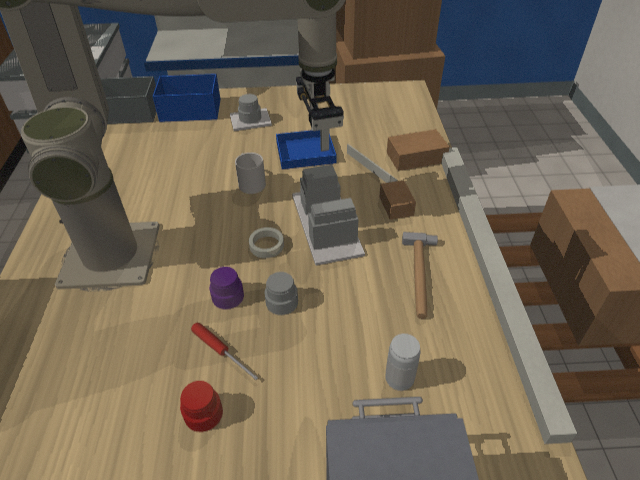

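The wrist view shows the grey round cover centred (323,220) between the fingers, with the purple one (265,335) and the tape (100,210) clear. The side view shows both covers nested (320,190 and 333,225) and the tray empty (306,150).

```bash
python3 -m pendant '[9.3,5,0.1,-0.1,0, 9.3,9,0.1,-0.1,0, 9.3,12.5,0.1,-0.1,0, 9.3,14.5,0.1,-0.1,0, 9.3,14.6,0.1,-0.1,0]' 40
python3 -m pendant '[4.5,0,0,0,0,4.5,0,0,0,0,4.5,0,0,0,0,4.5,0,0,0,0,4.5,0,0,0,0]'
python3 -m pendant '[4.5,0,0,0,0,4.5,0,0,0,0,4.5,0,0,0,0,4.5,0,0,0,0,4.5,0,0,0,0]'
python3 -m pendant '[4.5,-3,0,0,0, 4.5,-7,0,0,0, 4.5,-11,0,0,0, 4.5,-15,0,0,0, 4.5,-18,0,0,0]'
python3 go.py 517 412 225 -79.3
```

```text
clock: 21.35
eef_pos: [0.4394, -0.1816, 0.0423]
tool_rot: [1.07, 1.298, -1.072]
wrist_force: [0.0, 0.9, 0.6]
width: 0.0931
clock: 21.85
eef_pos: [0.4427, -0.1833, 0.0466]
tool_rot: [1.071, 1.29, -1.07]
wrist_force: [-0.2, 0.5, 3.9]
width: 0.0582
clock: 22.35
eef_pos: [0.4427, -0.1833, 0.0466]
tool_rot: [1.071, 1.291, -1.07]
wrist_force: [-0.7, 0.5, 6.3]
width: 0.0576
clock: 22.85
eef_pos: [0.4423, -0.1833, 0.2283]
tool_rot: [1.07, 1.29, -1.07]
wrist_force: [-0.0, 0.0, -1.9]
width: 0.0575
t 22.85 pos [ 442.3 -183.3  228.3] jaw -79.3 w 57.5 F [-0.   0.  -1.9] -> d [  0.28  18.39 -57.11] spin 0.0
```

```bash
python3 -m pendant '[4.5,0,1.5,-4.6,0,4.5,0,3,-9.2,0,4.5,0,4.5,-14,0,4.5,0,6,-18.6,0,4.5,0,7.5,-23.2,0]'
python3 -m pendant '[4.5,0,1.5,-4.6,0,4.5,0,3,-9.2,0,4.5,0,4.5,-14,0,4.5,0,6,-18.6,0,4.5,0,7.5,-23,0]'
python3 -m pendant '[4.5,0,1.5,-4.6,0,4.5,0,3,-8.5,0,4.5,0,3.4,-10.9,0,4.5,0,3.4,-10.9,0,4.5,0,3.4,-10.9,0]'
python3 -m pendant '[4.5,0,0,0,0,4.5,0,0,0,0,4.5,0,0,0,0,4.5,0,0,0,0,4.5,0,0,0,0]'
python3 go.py 517 412 52 -79.3
python3 - <<'E'
from m import *
img,P,m=cloud("wrist"); save("wrist6",img)
mm=(img[...,2].astype(int)>img[...,0].astype(int)+40)&(P[...,2]<.05)
p=P[mm]; print(len(p),cv2.minAreaRect((p[:,:2]*1000).astype(np.float32)),np.percentile(p[:,2],[2,30,98]))
E
```

```text
clock: 23.35
eef_pos: [0.4724, 0.0606, 0.2255]
tool_rot: [1.071, 1.292, -1.071]
wrist_force: [0.6, 0.0, -2.1]
width: 0.0577
clock: 23.85
eef_pos: [0.5032, 0.3008, 0.2251]
tool_rot: [1.07, 1.292, -1.071]
wrist_force: [0.3, 0.0, -1.1]
width: 0.0576
clock: 24.35
eef_pos: [0.5164, 0.412, 0.2246]
tool_rot: [1.068, 1.292, -1.071]
wrist_force: [0.1, -0.8, -1.4]
width: 0.0576
clock: 24.85
eef_pos: [0.517, 0.4117, 0.226]
tool_rot: [1.071, 1.291, -1.071]
wrist_force: [-0.4, -0.7, -1.3]
width: 0.0574
t 24.85 pos [517.  411.7 226. ] jaw -79.33 w 57.4 F [-0.4 -0.7 -1.3] -> d [17.4  -0.   -0.02] spin -0.0
17955 ((518.877685546875, 417.29241943359375), (169.515380859375, 155.5712432861328), 6.422543525695801) [0.00307863 0.00443782 0.03327116]
```

View pics/wrist6.png

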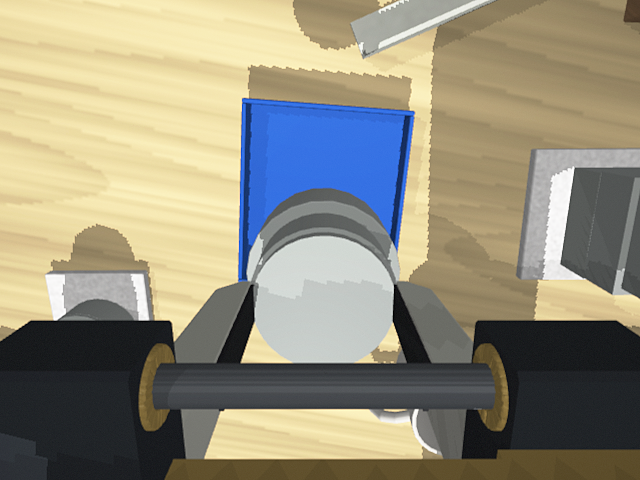

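The round cover is held over the tray (blue, centre around (325,190)). The wrist fit puts the tray centre at (519, 417), so I'll shift slightly and lower.

```bash
python3 -m pendant '[4.5,3,0.3,-0.5,0, 4.5,7,0.3,-0.5,0, 4.5,11,0.3,-0.5,0, 4.5,14,0.3,-0.5,0, 4.5,15.5,0.3,-0.5,0]'
python3 -m pendant '[4.5,0.4,0,0,0,4.5,0.8,0,0,0,4.5,1.2,0,0,0,4.5,1.6,0,0,0,4.5,1.8,0,0,0]'
python3 -m pendant '[4.5,0.1,0,0,0,4.5,0.1,0,0,0,4.5,0.1,0,0,0,4.5,0.1,0,0,0,4.5,0.1,0,0,0]'
python3 go.py 519 416 51
```

```text
clock: 25.4
eef_pos: [0.5168, 0.4162, 0.0666]
tool_rot: [1.066, 1.293, -1.075]
wrist_force: [-0.6, -0.0, -2.0]
width: 0.0578
clock: 25.9
eef_pos: [0.5194, 0.4179, 0.0535]
tool_rot: [1.072, 1.291, -1.069]
wrist_force: [-0.0, -0.8, -1.6]
width: 0.0578
clock: 26.4
eef_pos: [0.519, 0.4177, 0.0519]
tool_rot: [1.071, 1.292, -1.07]
wrist_force: [0.4, 0.7, -0.8]
width: 0.0575
t 26.4 pos [519.  417.7  51.9] jaw -79.29 w 57.5 F [ 0.4  0.7 -0.8] -> d [ 0.09 -0.03  0.16] spin 0
```

```bash
python3 -m pendant '[4.5,0.05,0,0,0,4.5,0.1,0,0,0,4.5,0.15,0,0,0,4.5,0.15,0,0,0,4.5,0.15,0,0,0]'
python3 -m pendant '[6.5,0,0,0,0,7.5,0,0,0,0,8.5,0,0,0,0,9.3,0,0,0,0,9.3,0,0,0,0]'
python3 -m pendant '[9.3,0,0,0,0,9.3,-1,0,0,0,9.3,-3,0,0,0,9.3,-6,0,0,0,9.3,-10,0,0,0]'
python3 -m pendant '[9.3,-4,0,0,0,9.3,-8,0,0,0,9.3,-12,0,0,0,9.3,-12,0,0,0,9.3,-12,0,0,0]'
python3 - <<'E'
from m import *
robot.observe()
for c in ("scene","side","wrist"):
    img,P,m=cloud(c); save(c+"7",img)
    print(c,"round",fit(P,img,(.519,.417),.07,.086))
    if c!="wrist":
        for xy in [(.576,.007),(.549,.1445)]: print(c,fit(P,img,xy,.115,.135))
a=cv2.imread("pics/side7.png")[60:410,120:460]; cv2.imwrite("pics/crop7.png",cv2.resize(a,None,fx=1.7,fy=1.7,interpolation=2))
E
```

```text
clock: 26.9
eef_pos: [0.519, 0.4177, 0.0507]
tool_rot: [1.071, 1.292, -1.07]
wrist_force: [-1.2, -0.0, 3.0]
width: 0.0577
clock: 27.4
eef_pos: [0.5188, 0.4175, 0.0501]
tool_rot: [1.07, 1.292, -1.071]
wrist_force: [0.3, 0.4, 0.4]
width: 0.0911
clock: 27.9
eef_pos: [0.5177, 0.4167, 0.1498]
tool_rot: [1.068, 1.293, -1.074]
wrist_force: [0.1, 1.0, 0.3]
width: 0.0929
clock: 28.4
eef_pos: [0.5196, 0.4181, 0.2729]
tool_rot: [1.074, 1.291, -1.067]
wrist_force: [-0.0, 0.5, -0.8]
width: 0.0931
scene round {'c': (520.9, 416.0), 'wh': (63.7, 60.0), 'yaw': 80.7, 'z': 0.0773, 'n': 234, 'col': [127.0, 128.0, 123.0]}
scene {'c': (577.3, 5.9), 'wh': (104.3, 41.6), 'yaw': 10.2, 'z': 0.1251, 'n': 637, 'col': [123.0, 124.0, 120.0]}
scene {'c': (551.7, 143.8), 'wh': (83.9, 55.6), 'yaw': 10.9, 'z': 0.1253, 'n': 527, 'col': [87.0, 88.0, 84.0]}
side round {'c': (516.2, 414.9), 'wh': (64.1, 58.3), 'yaw': -24.7, 'z': 0.0763, 'n': 204, 'col': [115.0, 115.0, 111.0]}
side {'c': (573.7, 5.0), 'wh': (103.5, 44.4), 'yaw': 11.1, 'z': 0.1245, 'n': 566, 'col': [111.0, 110.0, 106.0]}
side {'c': (547.8, 142.7), 'wh': (83.1, 57.7), 'yaw': 12.4, 'z': 0.1244, 'n': 471, 'col': [81.0, 81.0, 77.0]}
wrist round {'c': (518.0, 417.8), 'wh': (63.4, 62.9), 'yaw': 11.3, 'z': 0.0786, 'n': 3720, 'col': [197.0, 203.0, 200.0]}
```

View pics/crop7.png

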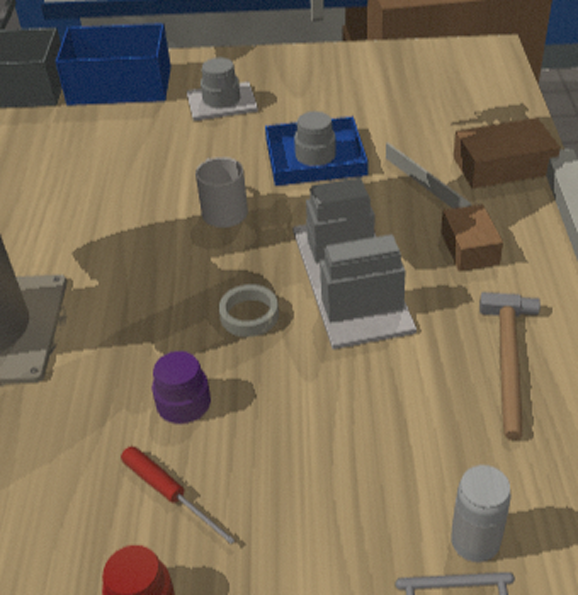

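The crop shows the round cover upright in the tray (315,140), both covers nested on the board (340,215 and 362,275), and the bystanders where they were. I'll hand in.

```bash
python3 -c "
from workcell import workorder; print(workorder.hand_in())"
```

```text
the job is handed in; nothing more can be done
None
```

The job is done and handed in at about 28.6 s of the 72 s allowed. The board carried a long sample on the right and a short one on the left. That left the grey round cover as the reject.

- **Long cover:** nested on the right sample and pushed home. It met the stop at 23 N, and its top reads 125 mm in both fixed cameras against 126 mm nominal.
- **Short cover:** nested on the left sample and pushed home. It met the stop at 20 N, and its top reads 124–125 mm.
- **Round cover:** standing upright near the middle of the blue tray, with its top at 76–79 mm against 78 mm expected.

- **Cameras:** the scene and side cameras disagree by about 3–4 mm in x, so I used the wrist camera and their mean. Both also read about 1 mm low, on the bare samples as well as the nested covers.
- **Grip width:** the fingers read about 5–6 mm narrower than each neck, but the grips held.
- **Bystanders:** they look unmoved in the last side picture; I did not measure them.

No check failed.

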